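# Pin the vanity turntable

### The job

Lock the white turntable so that it cannot swing round when the drawer is opened: pull the pin with the round barrel handle straight up out of its parking block, against its detent, and push it down through the hole in the turntable's tab and the ear of the stand beneath it until it clicks home with its collar seated on the tab. Leave the T-handled pin in its own block, keep the brown bottle standing where it is on the turntable, and let go.

Things in the scene. Friction and masses are not known exactly. Their poses are not given: they have to be found in the camera images.
- pin_grip (a point): Pin to move, upright in a white block 50 mm high. Point: centre of its grey round handle (22 mm diameter, 50 mm tall), z up along the pin. 29 mm below it: underside of the steel collar (36 mm wide, 4 thick), resting on the block. Steel shank below: 14 mm diameter, 42 long, last 8 mm tapered; tip 71 mm below the point. Spring balls hold it: pulls out with about 9 N; clear after 45 mm up. 80 g.
- lock_hole (a point): Centre of the hole's mouth on top of the turntable's square white tab (50 x 50 mm, top 50 mm above the table); z up, x to the turntable's axis 145 mm away. Hole 18 mm, mouth funnelled to 30 mm, going on through the stand's ear below, in line within 3 mm. Spring balls 28 mm down stop the pin about 9 mm short: push with about 8 N till the collar meets the tab. The ear without a tab is not it.
- tee_bar (a point): The other pin, to be left alone: same shank, collar and kind of block, but a T-handle, a level bar 62 x 14 x 14 mm along its x. This point is the bar's centre, 81 mm above the table.
- bottle_mid (a point): Closed brown glass bottle, 36 mm diameter, 65 mm tall, standing on the turntable's top (40 mm above the table) on the side away from the tab, beside a spray, a cup and a nail file. This point is its centre, z up. To be left standing.
Mind the look-alikes: they are no part of the job. Leave any blue, green or yellow look-alike of the part that bears pin_grip alone.

How it is judged (in metres and radians):
On the way:
1. the barrel-handled pin has been pulled up clear of its parking block (height (world z) of pin_grip above 0.125 m), for 0.1 s.
At the end, for the whole second after the job is handed in: The barrel-handled pin stands at rest in the hole of the turntable's tab, its handle's centre within 10 mm (in plan) of the hole and at most 32 mm above the tab's top face (29 mm when the collar is seated), upright within 10 degrees, released (horizontal distance between pin_grip and lock_hole below 0.01 m and z of pin_grip in the frame of lock_hole below 0.032 m and angle between pin_grip's own z axis and vertical below 0.17 rad and linear speed of pin below 0.02 m/s); the robot touches nothing.
It fails at once if the T-handled pin is shifted by more than 15 mm (distance of tee_bar from where it was at the start of the episode above 0.015 m).
It fails at once if the brown bottle is tipped or shifted by more than 25 mm (distance of bottle_mid from where it was at the start of the episode above 0.025 m or angle between bottle_mid's own z axis and vertical above 0.35 rad).
It also fails if it takes over 43 s, if anything falls off the work surface, if the arm or the gripper's body presses on something with over 40 N, if the wrist force passes 120 N, or if a joint passes its speed limit or range.

### The arm

A 6-joint arm with a two-finger parallel gripper is mounted at the origin on the work surface. World frame = base frame: x ahead of the robot, y to its left, z up, the work surface at z = 0. Lengths are in m, angles in degrees, forces in N, time in s.
With the tool pointing down it reaches from about 0.35 to 0.775 m from the base axis. Payload 7.3 kg.
Tool frame: the origin (TCP) lies at the very end of the fingers, on their centre line; the grasp point (between the pads) lies 19 mm behind it (tcp_to_grasp is the z of the grasp point in the tool frame, in m); z points along the fingers, y is the line along which they close (so a half turn about z gives the same grasp; the last joint's range is limited). The gripper opens to 92 mm and grips with 3 to 60 N. Pads are 19 mm wide; open, the fingers measure 130 mm over their backs; the gripper's body (75 mm by 190 mm) begins 47 mm behind the grasp point.
Start: joints at [57.468, 19.595, 87.324, -0, 73.075, -8.365], TCP at [0.215, 0.479, 0.227] pointing down, gripper open.
Joint ranges: [-145.02, 145.02], [-44.19, 115.74], [2.07, 154.8], [-57.11, 237.11], [16.16, 152.29], [-177.93, 177.93]. Speed limits (degrees/s): [147.25, 147.25, 180, 180, 180, 180].

### API

Orientations are given as [roll, pitch, yaw] about the fixed x, y, z axes, in that order (R = Rz(yaw) Ry(pitch) Rx(roll)).
In Python, from cell import sense, snapshot, close_job, trace, tcp_to_grasp gives the robot as it stands.
- The arm moves only by the tool jog_arm, never from a script. Its arguments are lists of equal length, an entry for each row: "dp": the shift along the tool's x, y, z each as a share of 500 mm, from -1 to 1, a list of three; "delta_rot": the turn, a rotation vector about the tool's x, y, z each as a share of 360 degrees, from -1 to 1, a list of three; "grip": the gripper command: -1 is fully open, 1 is shut, values between are in proportion. A call has 1 to 12 rows; each row shifts and turns the commanded pose from where the row before left it, along the tool's axes as they then stand; what a row does not reach is not made up. A row lasts 1/8 s, in which the tool goes at most 62.5 mm and 10.7 degrees, less where a joint would pass 70% of its speed; a pose out of reach is approached as far as the arm can. A call with a number of a shift or a turn outside -1 to 1 is refused whole. A call with a gripper value outside its range is refused whole. The fingers move at their own pace and stop on an object; "grip_force" is the grip in N (left out, the last holds). Time passes only in rows, so rows that do not move let the fingers close. It gives the time, the measured TCP pose, the force, the opening and the grip force at its end, in the units of the state.
- sense(): the state, without advancing time (a new reading comes with each control period).
- snapshot(name): name is "scene" or "top"; returns a dict with "img" (400x640x3 uint8, red, green, blue), "fov_y" (degrees; the focal length in pixels is half the picture's height over the tangent of half this angle, whatever the lens; pixels are square), "cx", "cy" (the principal point, pixels), "distortion" ([k1, k2, p1, p2, k3] as OpenCV has them; the pictures are not rectified), "R" (3x3) and "t" (3): a world point X has camera coordinates R X + t. Camera axes: x right, y down, z forward; pixel columns grow to the right and rows downward; lengths in m; the calibration is good to about 2 mm. A picture is of the moment at which its call begins. There is no depth.
- close_job(): hands the job in; it is judged then, once.
Trained networks look in the newest picture that a camera, given by its name, has taken for a name from the list of things; names that differ only in an ending like _2 or _b are one class to them, and where a whole thing is asked for, a point or a joint stands for the part that bears it (a point fixed in the world has none). Each returns a list of dicts, best first, with "p" (0 to 1); they miss things now and then, are a little off and sometimes report something else, mostly with a low value. They report only what shows in the picture. A call takes as long as a camera call. They do not tell look-alikes from the thing itself.
- trace(camera, label): "mask" (400x640 bool, what is visible of it) and "point" ([column, row] in pixels, amid what is visible of it).
The state is a dict: "clock": time; "q": joint angles; "qd": joint speeds; "tau": joint torques, N m; "tool_pos": TCP position; "tool_rot": TCP orientation; "wrist_force": force on the tool from outside, world axes, zero at the start; "ft_torque": the same for the moment, N m; "grip_width": opening from 0.0 (shut) to 1.0 (fully open); "gripper_force": force on a finger pad.
Only numpy, scipy, OpenCV 4.12 (cv2) and the standard library are available. Lean on these libraries where they do the work, as an engineer would, in place of code of your own. Each camera call takes 0.05 s, during which the arm holds its last target. There are 200 camera calls.

## Working session

There is one attempt and no reset: what is moved stays moved. The work goes in short steps, Python scripts to look and compute and a tool call to move; the robot and the scene stay as the last step left them, time stands still between calls to the robot, and variables do not carry over. Pictures are saved under pics/ and viewed, at most 10 in all, crops included, and the job is handed in when it is done.

Besides the shell and the picture viewer there is one more tool, called after "Request:" by a JSON object that holds its "method" and its "body". jog_arm: Moves the arm, as the interface text tells. Shift numbers are shares of 500 mm and turn numbers shares of 360 degrees, none past 1 either way. Its arguments: {"type":"object","properties":{"dp":{"type":"array","items":{"type":"array","items":{"type":"number","minimum":-1,"maximum":1}}},"delta_rot":{"type":"array","items":{"type":"array","items":{"type":"number","minimum":-1,"maximum":1}}},"grip":{"type":"array","items":{"type":"number"}},"grip_force":{"type":"number"}},"required":["dp","delta_rot","grip"]}

```bash
mkdir -p pics; cat > h.py <<'E'
import numpy as np, cv2
from cell import sense, snapshot, trace
def cam(s):
    f=200/np.tan(np.radians(s["fov_y"])/2)
    return np.array([[f,0,s["cx"]],[0,f,s["cy"]],[0,0,1.]]),np.array(s["distortion"],float),np.array(s["R"]),np.array(s["t"])
def ray(s,px):
    K,D,R,t=cam(s); u=cv2.undistortPoints(np.array([[px]],float),K,D)[0,0]
    return -R.T@t, R.T@np.array([*u,1])
def at_z(s,px,z):
    c,d=ray(s,px); return c+d*(z-c[2])/d[2]
def proj(s,X):
    K,D,R,t=cam(s); return cv2.projectPoints(np.atleast_2d(np.array(X,float)),cv2.Rodrigues(R)[0],t,K,D)[0][:,0]
def tri(ss,pp):
    A=np.zeros((3,3));b=np.zeros(3)
    for s,p in zip(ss,pp):
        c,d=ray(s,p); d/=np.linalg.norm(d); P=np.eye(3)-np.outer(d,d); A+=P;b+=P@c
    return np.linalg.solve(A,b)
E
python3 - <<'E'
from h import *
for n in("scene","top"):
    s=snapshot(n); cv2.imwrite(f"pics/{n}0.png",s["img"][:,:,::-1])
    print(n,-s["R"].T@s["t"],s["fov_y"])
    for l in("pin_grip","lock_hole","tee_bar","bottle_mid"):
        for r in trace(n,l)[:4]:
            m=r["mask"];ys,xs=np.nonzero(m)
            print(l,round(r["p"],2),np.round(r["point"],1),m.sum(),xs.min() if len(xs) else 0,xs.max() if len(xs) else 0,ys.min() if len(xs) else 0,ys.max() if len(xs) else 0, np.round(at_z(s,r["point"],.05),3))
print(sense())
E
```

```text
scene [1.12998447 0.0097991  0.55422541] 48.17438630353661
pin_grip 0.76 [360.3 208.6] 530 348 367 186 230 [0.54  0.113 0.05 ]
pin_grip 0.74 [398.5 201.6] 579 389 408 179 224 [0.525 0.184 0.05 ]
pin_grip 0.72 [361.8 171.5] 367 353 369 154 183 [0.429 0.131 0.05 ]
pin_grip 0.58 [357.5 146.9] 305 349 363 134 169 [0.341 0.133 0.05 ]
lock_hole 0.95 [177.7 258.6] 8189 119 254 187 312 [ 0.64  -0.183  0.05 ]
tee_bar 0.67 [449.9 190.1] 387 440 460 171 202 [0.498 0.284 0.05 ]
bottle_mid 0.74 [217.4 265.9] 813 204 230 242 284 [ 0.659 -0.12   0.05 ]
top [0.43129371 0.03614042 0.71386349] 57.465493564438184
pin_grip 0.78 [293.  199.6] 303 287 305 188 208 [0.54  0.113 0.05 ]
pin_grip 0.76 [287.1 294. ] 327 275 294 284 303 [0.37  0.124 0.05 ]
pin_grip 0.75 [256.8 207.1] 273 244 264 198 215 [0.527 0.18  0.05 ]
pin_grip 0.55 [285.1 247.3] 306 276 295 238 256 [0.453 0.128 0.05 ]
lock_hole 0.7 [457.9 167.7] 8160 388 501 103 242 [ 0.591 -0.192  0.05 ]
{'clock': 0.5, 'q': array([ 5.74686264e+01,  1.95976010e+01,  8.73280477e+01,  3.85588561e-04,
        7.30744725e+01, -8.36436165e+00]), 'qd': array([ 0.07072657, -0.07824312, -0.09360967,  0.03674477,  0.0948687 ,
       -0.00362712]), 'tau': array([-6.53861625e-04, -4.30814087e+01, -2.44314498e+01,  7.18536135e-02,
        4.89931740e-02, -5.33521089e-06]), 'tool_pos': array([0.21490125, 0.4789944 , 0.22669668]), 'tool_rot': array([-1.79999934e+02, -3.82593353e-04,  1.55832876e+02]), 'wrist_force': array([ 0.61976066, -0.72381249, -0.83046613]), 'ft_torque': array([ 0.01067553,  0.00040117, -0.02093403]), 'gripper_force': 0.0, 'grip_width': 0.9985639211264936}
```

View pics/scene0.png

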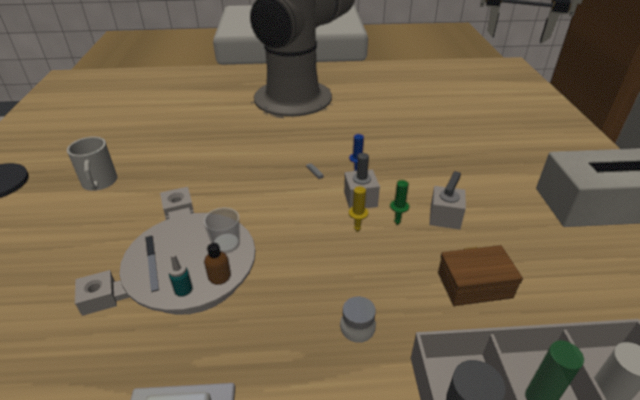

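View pics/top0.png

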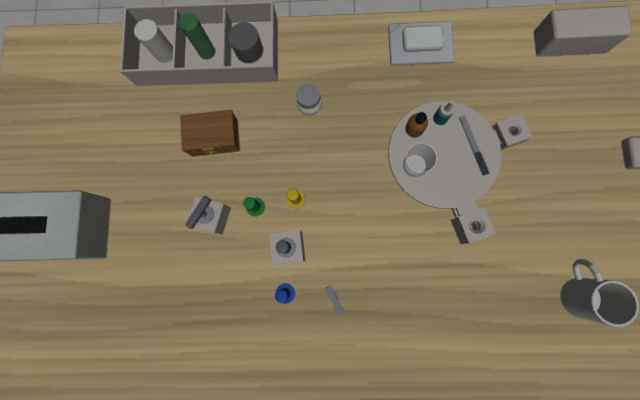

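The grey barrel pin is at scene (362,171) and top (285,247). There are two tab candidates at top (475,225) and (513,130), so I'll zoom in on both.

```bash
python3 - <<'E'
import cv2,numpy as np
a=cv2.imread("pics/top0.png");b=cv2.imread("pics/scene0.png")
r=lambda i,x,y,w,h:cv2.resize(i[y:y+h,x:x+w],(400,300),interpolation=cv2.INTER_CUBIC)
cv2.imwrite("pics/z.png",np.vstack([np.hstack([r(a,440,190,80,60),r(a,480,100,80,60)]),np.hstack([r(b,140,175,80,60),r(b,60,260,80,60)])]))
cv2.imwrite("pics/zp.png",np.hstack([r(a,245,215,80,60),r(b,322,145,80,60)]))
E
```

```text
(no output)
```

View pics/z.png

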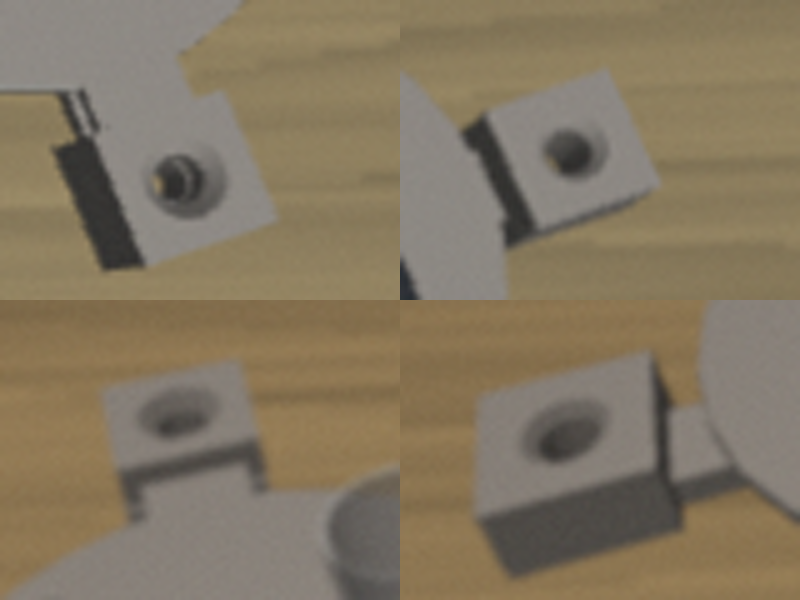

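View pics/zp.png

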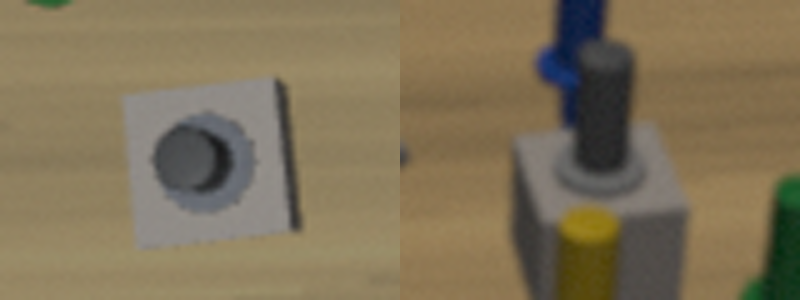

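The candidate at top (477,226) / scene (176,197) joins the disc and is the real tab; the one at top (515,130) is the bare ear. The pin's handle top is at top (282,246.5) / scene (363,154.5).

```bash
python3 - <<'E'
from h import *
a=snapshot("top");b=snapshot("scene")
def g(n,pa,pb,z):
    pa=np.array(pa)-.4;pb=np.array(pb)-.4
    X=tri([a,b],[pa,pb]);print(n,X.round(4),at_z(a,pa,z).round(4),at_z(b,pb,z).round(4))
g("pintop",(282,246.6),(363.4,154.6),.104)
g("collar",(286.4,247.6),(362,178.4),.054)
g("hole",(477.4,226),(176,197.4),.05)
g("ear",(515,130),(113.3-20,286.3),.04)
# tab/block corners in top: z=.05
for c in [(225,90),(277,218),(146,266)]: print("tab",at_z(a,np.array(c)/5+(440,190)-.4,.05).round(4))
for c in [(123,97),(277,78),(298,230),(140,247)]: print("blk",at_z(a,np.array(c)/5+(245,215)-.4,.05).round(4))
for n,z in (("bottle_mid",.0725),("tee_bar",.081)):
    for cm,s in (("top",a),("scene",b)):
        for r in trace(cm,n)[:1]: print(n,cm,at_z(s,r["point"],z).round(3))
E
```

```text
pintop [0.4527 0.1262 0.1055] [0.4527 0.1261 0.104 ] [0.4504 0.127  0.104 ]
collar [0.4527 0.1264 0.0518] [0.4525 0.1255 0.054 ] [0.4556 0.1265 0.054 ]
hole [ 0.4842 -0.2166  0.0489] [ 0.4841 -0.2174  0.05  ] [ 0.4861 -0.2149  0.05  ]
ear [ 0.6678 -0.3102  0.0286] [ 0.6642 -0.3062  0.04  ] [ 0.6783 -0.3016  0.04  ]
tab [ 0.5163 -0.2337  0.05  ]
tab [ 0.47   -0.2476  0.05  ]
tab [ 0.4539 -0.2005  0.05  ]
blk [0.4772 0.1567 0.05  ]
blk [0.4828 0.1003 0.05  ]
blk [0.4281 0.0933 0.05  ]
blk [0.4232 0.1503 0.05  ]
bottle_mid top [ 0.676 -0.116  0.073]
bottle_mid scene [ 0.676 -0.113  0.073]
tee_bar top [0.514 0.278 0.081]
tee_bar scene [0.539 0.264 0.081]
```

Request:
{"method": "jog_arm", "body": {"dp": [[0,0,0],[0,0,0],[0,0,0],[-0.0595,-0.0882,0],[-0.0595,-0.0882,0],[-0.0595,-0.0882,0],[-0.0595,-0.0882,0],[-0.0595,-0.0882,0],[-0.0595,-0.0882,0],[-0.0595,-0.0882,0],[-0.0595,-0.0882,0],[0,0,0]], "delta_rot": [[0,0,-0.0224],[0,0,-0.0224],[0,0,-0.0224],[0,0,0],[0,0,0],[0,0,0],[0,0,0],[0,0,0],[0,0,0],[0,0,0],[0,0,0],[0,0,0]], "grip": [-0.1,-0.1,-0.1,-0.1,-0.1,-0.1,-0.1,-0.1,-0.1,-0.1,-0.1,-0.1], "grip_force": 45}}

```text
clock: 2.3
tool_pos: [0.4548, 0.1236, 0.2266]
tool_rot: [-180.0, 0.0, 179.7]
wrist_force: [-0.3, 0.9, 0.6]
grip_width: 0.548
gripper_force: 0.0
```

Request:
{"method": "jog_arm", "body": {"dp": [[0.0042,0.005,0.08],[0,0,0.08],[0,0,0.06],[0,0,0.05],[0,0,0.03],[0,0,0.021],[0,0,0]], "delta_rot": [[0,0,0],[0,0,0],[0,0,0],[0,0,0],[0,0,0],[0,0,0],[0,0,0]], "grip": [-0.1,-0.1,-0.1,-0.1,-0.1,-0.1,-0.1]}}

```text
clock: 3.18
tool_pos: [0.4504, 0.1293, 0.0659]
tool_rot: [180.0, -0.1, -179.9]
wrist_force: [-0.8, -0.2, 0.7]
grip_width: 0.551
gripper_force: 0.0
```

```bash
python3 - <<'E'
from h import *
ims=[]
for n,c in(("top",(245,205)),("scene",(322,135))):
    i=snapshot(n)["img"][:,:,::-1];x,y=c
    ims.append(cv2.resize(i[y:y+75,x:x+100],(400,300),interpolation=cv2.INTER_CUBIC))
cv2.imwrite("pics/g.png",np.hstack(ims))
s=sense();print(s["tool_pos"],s["wrist_force"])
E
```

```text
[0.45123997 0.12913764 0.06671938] [0.23481433 0.20375148 0.3267212 ]
```

View pics/g.png

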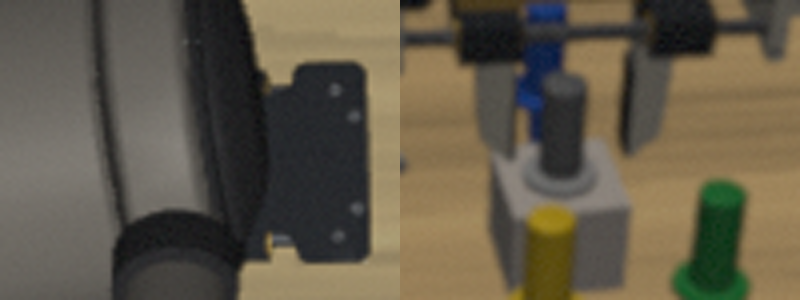

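The fingers straddle the grey pin (scene crop 562,120), clear of the neighbouring pins. Position readings are noisy, so I'll average several before closing.

```bash
cat >> h.py <<'E'
def avg(n=10):
    P=[];F=[]
    for _ in range(n):
        snapshot("scene"); s=sense(); P.append(s["tool_pos"]);F.append(s["wrist_force"])
    print("pos",np.mean(P,0).round(4),"sd",np.std(P,0).round(4),"F",np.mean(F,0).round(1),s["tool_rot"].round(2),s["clock"],s["grip_width"])
    return np.mean(P,0)
E
python3 -c "
from h import *
avg()"
```

```text
pos [0.4512 0.1289 0.0666] sd [0.0001 0.0001 0.0002] F [ 0.1  0.1 -0.1] [ 1.8000e+02  1.0000e-02 -1.7998e+02] 3.775 0.5513815632436765
```

Request:
{"method": "jog_arm", "body": {"dp": [[-0.003,-0.005,0],[0,0,0],[0,0,0],[0,0,0],[0,0,0],[0,0,0],[0,0,0]], "delta_rot": [[0,0,0],[0,0,0],[0,0,0],[0,0,0],[0,0,0],[0,0,0],[0,0,0]], "grip": [-0.1,-0.1,1,1,1,1,1], "grip_force": 45}}

```text
clock: 4.65
tool_pos: [0.4525, 0.1264, 0.0662]
tool_rot: [180.0, 0.0, -180.0]
wrist_force: [0.2, -0.3, -0.1]
grip_width: 0.232
gripper_force: 45.0
```

```bash
python3 -c "
from h import *
avg(5);print(sense()['gripper_force'])"
```

```text
pos [0.4525 0.1264 0.0662] sd [0. 0. 0.] F [ 0.1  0.4 -0.2] [ 180.     -0.   -179.97] 4.9 0.23013188544867094
44.99917209148407
```

Request:
{"method": "jog_arm", "body": {"dp": [[0,0,-0.01],[0,0,-0.02],[0,0,-0.03],[0,0,-0.05],[0,0,-0.05],[0,0,-0.05],[0,0,0],[0,0,0]], "delta_rot": [[0,0,0],[0,0,0],[0,0,0],[0,0,0],[0,0,0],[0,0,0],[0,0,0],[0,0,0]], "grip": [1,1,1,1,1,1,1,1]}}

```text
clock: 5.9
tool_pos: [0.452, 0.1262, 0.1709]
tool_rot: [-180.0, -0.0, -180.0]
wrist_force: [0.2, -0.5, -1.2]
grip_width: 0.237
gripper_force: 45.0
```

```bash
python3 - <<'E'
from h import *
avg(5)
i=snapshot("scene")["img"][:,:,::-1]
cv2.imwrite("pics/l.png",cv2.resize(i[60:210,260:460],(800,600),interpolation=cv2.INTER_CUBIC))
E
```

```text
pos [0.4519 0.1262 0.1704] sd [0.0001 0.     0.0001] F [-0.2 -0.3 -1.2] [-1.7999e+02 -8.0000e-02 -1.7998e+02] 6.15 0.23464932200874758
```

View pics/l.png

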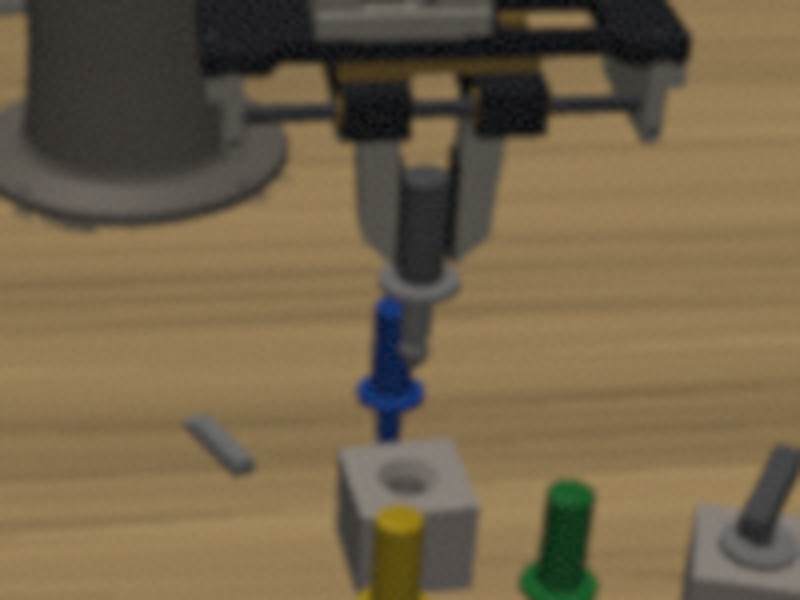

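The pin is clear of its block, held upright between the pads (crop 420,230). The block hole is empty at (407,478). Next I'll move over the tab.

Request:
{"method": "jog_arm", "body": {"dp": [[-0.0082,-0.04,0],[-0.0082,-0.08,0],[-0.0082,-0.1,0],[-0.0082,-0.1,0],[-0.0082,-0.1,0],[-0.0082,-0.1,0],[-0.0082,-0.086,0],[-0.0082,-0.08,0],[0,0,0],[0,0,0]], "delta_rot": [[0,0,0],[0,0,0],[0,0,0],[0,0,0],[0,0,0],[0,0,0],[0,0,0],[0,0,0],[0,0,0],[0,0,0]], "grip": [1,1,1,1,1,1,1,1,1,1]}}

```text
clock: 7.45
tool_pos: [0.4851, -0.2161, 0.1707]
tool_rot: [179.9, -0.1, -180.0]
wrist_force: [0.7, -0.3, -1.4]
grip_width: 0.23
gripper_force: 45.0
```

```bash
python3 - <<'E'
from h import *
p=avg(6)
b=snapshot("scene")
i=np.ascontiguousarray(cv2.resize(b["img"][60:240,80:320,::-1],(800,600),interpolation=cv2.INTER_CUBIC))
for X in ([*p[:2],p[2]+.0128+.025],[*p[:2],p[2]+.0128-.029],[*p[:2],p[2]+.0128-.071],[.4848,-.2168,.05],[.4842,-.2166,.0489]):
    q=proj(b,X)[0]; print(q.round(1)); cv2.circle(i,tuple(int(v) for v in (q-(80,60)+.5)*800/240),3,(0,0,255),-1)
cv2.imwrite("pics/m.png",i)
E
```

```text
pos [ 0.4854 -0.2157  0.1712] sd [0.0001 0.0001 0.0002] F [-0.4  0.2 -0.9] [ 1.8000e+02  1.0000e-02 -1.7991e+02] 7.75 0.22841500087650113
[154.6 118.5]
[162.2 147.4]
[167.7 168.2]
[174.7 196.6]
[175.  196.9]
```

View pics/m.png

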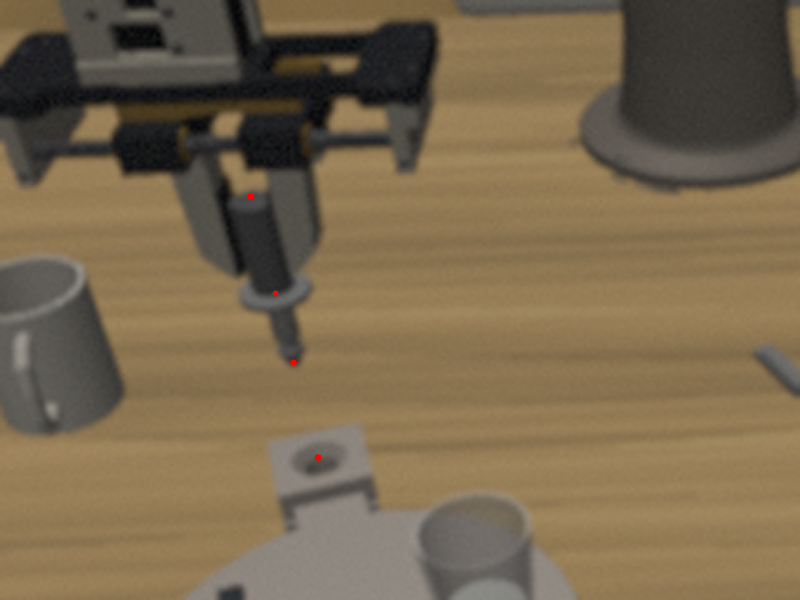

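The projected pin (red dots) matches the picture, and the hole dot at (318,458) sits in the funnel. I'll start the descent.

Request:
{"method": "jog_arm", "body": {"dp": [[0.0012,-0.0022,0.03],[0,0,0.05],[0,0,0.04],[0,0,0.01],[0,0,0.01],[0,0,0.01],[0,0,0]], "delta_rot": [[0,0,0],[0,0,0],[0,0,0],[0,0,0],[0,0,0],[0,0,0],[0,0,0]], "grip": [1,1,1,1,1,1,1]}}

```text
clock: 8.68
tool_pos: [0.4848, -0.2177, 0.0962]
tool_rot: [180.0, 0.0, -180.0]
wrist_force: [0.5, 0.5, -1.0]
grip_width: 0.229
gripper_force: 45.0
```

```bash
python3 -c "
from h import *
avg(5)"
```

```text
pos [ 0.485  -0.2179  0.0965] sd [0.     0.     0.0001] F [ 0.1  0.1 -1. ] [-1.7998e+02  4.0000e-02 -1.7998e+02] 8.925 0.22595265781681284
```

Request:
{"method": "jog_arm", "body": {"dp": [[0,0.001,0.01],[0,0.001,0.01],[0,0,0.01],[0,0,0.006],[0,0,0]], "delta_rot": [[0,0,0],[0,0,0],[0,0,0],[0,0,0],[0,0,0]], "grip": [1,1,1,1,1]}}

```text
clock: 9.55
tool_pos: [0.4847, -0.2167, 0.0779]
tool_rot: [180.0, -0.0, -180.0]
wrist_force: [-0.1, 0.4, -1.1]
grip_width: 0.232
gripper_force: 45.0
```

```bash
python3 -c "
from h import *
avg(5)"
```

```text
pos [ 0.4849 -0.2168  0.0783] sd [0.0001 0.     0.0001] F [ 0.  -0.4 -1.4] [-1.7999e+02  2.0000e-02 -1.7998e+02] 9.8 0.23078830199334563
```

Free so far. Next is the push through the detent, 12 mm to the seat.

Request:
{"method": "jog_arm", "body": {"dp": [[0,0,0.006],[0,0,0.006],[0,0,0.006],[0,0,0.006],[0,0,0]], "delta_rot": [[0,0,0],[0,0,0],[0,0,0],[0,0,0],[0,0,0]], "grip": [1,1,1,1,1]}}

```text
clock: 10.42
tool_pos: [0.4848, -0.2168, 0.0662]
tool_rot: [180.0, 0.0, -180.0]
wrist_force: [-0.0, 0.2, 0.8]
grip_width: 0.233
gripper_force: 45.0
```

```bash
python3 -c "
from h import *
avg(5)"
```

```text
pos [ 0.4849 -0.2168  0.0662] sd [0. 0. 0.] F [ 0.2 -0.2  2.4] [-1.8000e+02  1.0000e-02 -1.7997e+02] 10.675 0.23132262503941575
```

Request:
{"method": "jog_arm", "body": {"dp": [[0,0,0.002],[0,0,0.001],[0,0,0],[0,0,0]], "delta_rot": [[0,0,0],[0,0,0],[0,0,0],[0,0,0]], "grip": [1,1,1,1]}}

```text
clock: 11.18
tool_pos: [0.485, -0.217, 0.0661]
tool_rot: [-180.0, 0.0, -180.0]
wrist_force: [-3.0, 1.4, 12.3]
grip_width: 0.231
gripper_force: 45.0
```

```bash
python3 -c "
from h import *
avg(5)"
```

```text
pos [ 0.485  -0.217   0.0661] sd [0. 0. 0.] F [-3.6  1.1 14.1] [-1.7995e+02  5.0000e-02 -1.7996e+02] 11.425 0.22991322028148034
```

The collar is seated hard at the expected height. I'll release and retreat.

Request:
{"method": "jog_arm", "body": {"dp": [[0,0,-0.002],[0,0,0],[0,0,0],[0,0,0],[0,0,0],[0,0,-0.03],[0,0,-0.06],[0,0,-0.1],[0,0,-0.1],[0,0,0],[0,0,0]], "delta_rot": [[0,0,0],[0,0,0],[0,0,0],[0,0,0],[0,0,0],[0,0,0],[0,0,0],[0,0,0],[0,0,0],[0,0,0],[0,0,0]], "grip": [1,-0.1,-0.1,-0.1,-0.1,-0.1,-0.1,-0.1,-0.1,-0.1,-0.1]}}

```text
clock: 12.8
tool_pos: [0.4846, -0.2166, 0.211]
tool_rot: [-180.0, 0.0, -180.0]
wrist_force: [0.4, 0.0, -0.2]
grip_width: 0.553
gripper_force: 0.0
```

```bash
python3 - <<'E'
from h import *
avg(3)
b=snapshot("scene")
i=np.ascontiguousarray(cv2.resize(b["img"][140:320,60:300,::-1],(800,600),interpolation=cv2.INTER_CUBIC))
for X in ([.485,-.217,.104],[.485,-.217,.054]):
    q=proj(b,X)[0]; cv2.circle(i,tuple(int(v) for v in (q-(60,140)+.5)*800/240),3,(0,0,255),-1)
cv2.imwrite("pics/f.png",i)
E
```

```text
pos [ 0.4842 -0.2164  0.2098] sd [0.     0.     0.0003] F [ 0.4  0.  -0.3] [ 1.7992e+02 -1.2000e-01 -1.7998e+02] 12.95 0.5507697745725052
```

View pics/f.png

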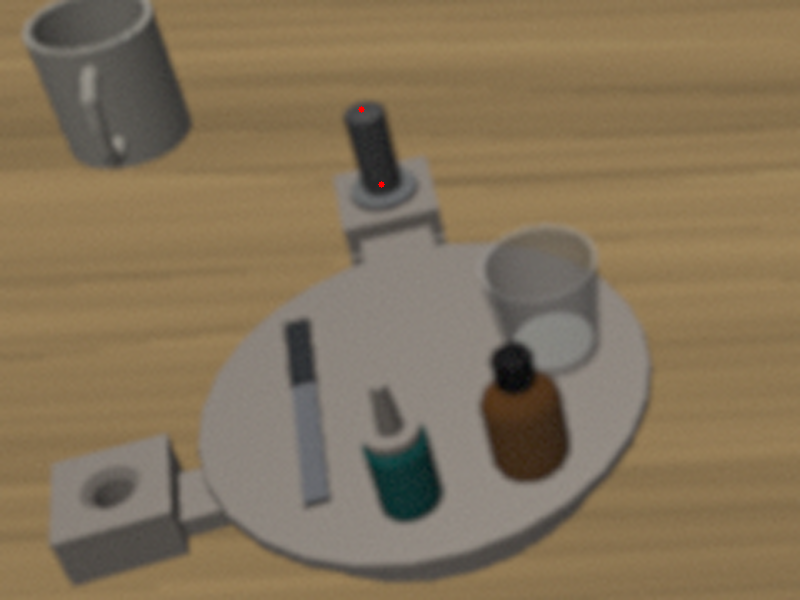

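The pin stands in the tab with its collar flat on it, at (380,150). The bottle is upright at (525,420), and the gripper is clear.

```bash
python3 -c "
from cell import close_job
print(close_job())"
```

```text
the job is handed in; nothing more can be done
None
```

The barrel-handled pin is seated in the turntable's tab with its collar down on it and released; the bottle is still standing, the T-handled pin was never touched, and the job was handed in at about 13 s (no verdict was returned).

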